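# Close and lock a circuit-board test jig, then start the test

## Robot

A 6-joint arm with a two-finger parallel gripper is mounted at the origin on the work surface. World frame = base frame: x ahead of the robot, y to its left, z up, the work surface at z = 0. Lengths are in m, angles in rad, forces in N, time in s.
With the tool pointing down it reaches from about 0.4 to 0.925 m from the base axis. Payload 12.5 kg.
Tool frame: the origin (TCP) lies at the very end of the fingers, on their centre line; the grasp point (between the pads) lies 19 mm behind it; z points along the fingers, y is the line along which they close (so a half turn about z gives the same grasp; the last joint's range is limited). The gripper opens to 95 mm and grips with 3 to 60 N. Pads are 20 mm wide; open, the fingers measure 119 mm over their backs; the gripper's body (75 mm by 180 mm) begins 59 mm behind the grasp point.
Start: joints at [-1.264, 0.491, 1.559, -0, 1.092, -0.106], TCP at [0.251, -0.573, 0.215] pointing down, gripper open.
Joint ranges: [-3.1, 3.1], [-0.84, 2.19], [0.05, 2.79], [-1.13, 4.28], [0.06, 2.93], [-2.69, 2.69]. Speed limits (rad/s): [2.22, 2.22, 2.79, 3.14, 3.14, 3.14].

## Interface

Orientations are given as a unit quaternion [w, x, y, z].
In Python, from rig import robot gives the robot as it stands.
- The arm moves only by the tool pendant, called after "Request:" by a JSON object that holds its "api" and its "payload", one argument or row to a line. Schema: {"type":"object","properties":{"rows":{"type":"array","items":{"type":"object","properties":{"trans":{"type":"array","items":{"type":"number"},"minItems":3,"maxItems":3},"turn_vec":{"type":"array","items":{"type":"number"},"minItems":3,"maxItems":3},"finger_gap":{"type":"number"}},"additionalProperties":false,"required":["finger_gap"]},"minItems":1,"maxItems":12},"only":{"type":"string"},"quiet":{"type":"boolean"},"lines":{"type":"string"}},"required":["rows"],"additionalProperties":false}. rows is a list of rows, 1 to 12 of them, each an object with the fields trans (a list: dx, dy, dz in shares of the most that a row can go, 1 being 50 mm), turn_vec (a list: a rotation vector rx, ry, rz in parts of the range, where 1.0 means pi rad), finger_gap (the finger opening in m); a field left out counts as zero (the opening has to be given); each row shifts and turns the commanded pose from where the row before left it, along the tool's axes as they then stand; what a row does not reach is not made up. A row lasts 1/10 s, in which the tool goes at most 0.05 m and 0.15 rad, less where a joint would pass 70% of its speed; a pose out of reach is approached as far as the arm can. The fingers move at their own pace and stop on an object; the grip force is fixed at half the most. Time passes only in rows, so rows that do not move let the fingers close. The tool returns the time, the measured TCP pose, the force, the opening and the grip force at its end. only (a regular expression) keeps the lines of the reply that match it, lines (a string "A,B") keeps lines A to B, and quiet returns only ok. A shift or turn number past 1, either way, is cut back to 1. Input that does not fit is refused with a message, and nothing moves.
- robot.state(): the state, without advancing time (a new reading comes with each control period).
- robot.read_camera(name): name is "scene" or "top"; returns a dict with "img" (420x560x3 uint8, red, green, blue), "K" (3x3 intrinsics, pixels), "rvec" (rotation vector, rad) and "tvec" (3), from world to camera coordinates, as OpenCV has them. Camera axes: x right, y down, z forward; pixel columns grow to the right and rows downward; lengths in m; the calibration is good to about 2 mm. A picture is of the moment at which its call begins. There is no depth.
- robot.hand_in(): hands the job in; it is judged then, once.
The state is a dict: "time": time; "joint_positions": joint angles; "dq": joint speeds; "joint_torque": joint torques, N m; "tcp_pos": TCP position; "tool_rot": TCP orientation; "contact_force": force on the tool from outside, world axes, zero at the start; "ft_torque": the same for the moment, N m; "width": finger opening in m; "grasp_force": force on a finger pad.
Only numpy, scipy, OpenCV 4.12 (cv2) and the standard library are available. Lean on these libraries where they do the work, as an engineer would, in place of code of your own. Each camera call takes 0.05 s, during which the arm holds its last target. There are 200 camera calls.

## Task

A circuit board is waiting in the blue test jig. Push the jig's sprung cover down level by its red knob and, holding it down, turn the knob clockwise until it clicks over and locks the cover; then, and only once the cover is locked, press the green start button fully in and let it go. Leave the cover locked down and do not disturb the other things on the bench.

Things in the scene. Friction and masses are not known exactly. Their poses are not given: they have to be found in the camera images.
- jig: fixed test jig: blue base 250 (x) x 190 (y) x 40 mm with a green circuit board under a hinged aluminium cover with a clear window. Origin at the centre of the base's underside, z up; its -x side, where the knob is, faces roughly towards the robot, the hinge is on its +x side (yaw varies). Dots on the cover show where the knob's white line points when unlocked (white) and locked (green).
- cover_hinge (a point): midpoint of the hinge line, which runs along the jig's y, 100 mm to +x of the jig's origin and 70 mm above its underside. Axes turn with the cover: z is its normal. The cover is a plate 8 mm thick and 160 mm wide; the hinge line lies in its mid-plane, its free edge is 210 mm to -x of this point, the knob's axis 175 mm to -x.
- cover (a joint): cover angle: 0 = level, down on its stop; 0.28 rad = sprung up on its upper stop, the start, to which it returns if let go unlocked. The edge near the robot rises. At the knob it takes about 2 N to push at the top, growing to 7 N when level. The lock engages only with the cover pressed right down (within about 0.01 rad); locked, it rises back about 0.01 rad and stays.
- lock (a joint): knob angle on the cover: 0 = unlocked (start), 1.2 rad clockwise from above = locked, a hard stop. Detented: resists with up to 0.15 N m, most at the start; springs back to 0 if let go before 0.5 rad, snaps over to 1.2 by itself past 0.7. A T-bar below it enters a slot in the jig only while the knob is near 0, so push down first; with the cover only part down the slot stops the turn.
- lock_grip (a point): point on the knob's axis at the height to grip: 30 mm above the cover's top face (34 above its mid-plane). The knob: a black disc 56 mm across, 8 mm thick, on the cover's top face, and on it a red bar grip 64 mm long, 16 wide, 34 high (top 42 mm above the cover). Axes turn with the knob: z its axis (the cover's normal), x along the bar, y across it, to grip. Unlocked, x is the cover's x.
- start (a joint): travel of the start button: 0 = out, 0.008 m = fully in. Spring return, 5 N at full travel; it counts as pressed beyond 0.006 m.
- start_top (a point): centre of the top of the green round start button, 44 mm across, which is pressed straight down. It stands on a fixed grey box 110 x 120 x 50 mm, on the left or on the right of the jig.
- meter: a yellow handheld multimeter lying flat, 160 x 85 x 42 mm; to be left alone. Origin at its underside.
- screwdriver: a red-handled screwdriver lying flat, 190 mm long; to be left alone. Origin at its underside.
- spool: a solder spool standing upright, 64 mm across, 60 mm high; to be left alone. Origin at its underside.
- flux: a white flux jar with a steel cap, 64 mm across, 110 mm high; to be left alone. Origin at its underside.
- tray: a blue divided component tray, 140 x 200 x 35 mm; to be left alone. Origin at its underside.
- board: a loose green circuit board, 150 x 110 mm, 24 mm high with its connectors; to be left alone. Origin at its underside.
- brush: a cleaning brush lying flat, 170 mm long; to be left alone. Origin at its underside.

How it is judged:
On the way, in this order (a step that is already met when the one before it is completed fails the run):
1. the cover is pushed down level with the knob still unlocked (value of joint cover below 0.03 rad and value of joint lock below 0.4 rad), for 0.05 s.
2. the knob has clicked over and the cover is locked level (value of joint cover below 0.035 rad and value of joint lock above 1.05 rad), for 0.2 s.
3. the start button is pressed fully in while the cover is locked (all of step 2 and value of joint start above 0.006 m), for 0.05 s.
At the end, for the whole second after the job is handed in: The cover lies level within 0.035 rad (2 degrees) and at rest, the knob has clicked over (more than 1.05 rad of its 1.2), and the start button has been let out again (within 2 mm of its top) (all of step 2 and value of joint start below 0.002 m and velocity of joint cover below 0.05 rad/s); the robot touches nothing.
It fails at once if the start button is pressed while the cover is not locked (value of joint start above 0.004 m and (value of joint lock below 1 rad or value of joint cover above 0.05 rad)).
It fails at once if another thing on the bench is pushed more than 30 mm from its place (distance of any of meter, screwdriver, spool, flux, tray, board, brush from where it was at the start of the episode above 0.03 m).
It also fails if it takes over 51 s, if anything falls off the work surface, if the arm or the gripper's body presses on something with over 40 N, if the wrist force passes 120 N, or if a joint passes its speed limit or range.

## Working session

There is one attempt and no reset: what is moved stays moved. The work goes in short steps, Python scripts to look and compute and a tool call to move; the robot and the scene stay as the last step left them, time stands still between calls to the robot, and variables do not carry over. Pictures are saved under pics/ and viewed, at most 10 in all, crops included, and the job is handed in when it is done.

```bash
ls; mkdir -p pics
```

Run:
```python
from rig import robot
import cv2,pickle
d={}
for n in("scene","top"):
    c=robot.read_camera(n);d[n]=c;cv2.imwrite(f"pics/{n}0.png",c["img"][:,:,::-1])
    print(n,c["K"],c["rvec"],c["tvec"])
pickle.dump(d,open("cam0.pkl","wb"))
print(robot.state())
```

```text
pics
rig.py
scene [[494.92261549   0.         281.67321817]
 [  0.         494.92261549 215.34202841]
 [  0.           0.           1.        ]] [ 0.74955075  2.44600991 -1.2644623 ] [ 0.50622587 -0.09802005  1.99753593]
top [[458.88889386   0.         273.95923816]
 [  0.         458.88889386 201.44312867]
 [  0.           0.           1.        ]] [ 2.17010673 -2.20123571  0.10355834] [-0.03122453  0.58396046  1.69271806]
{'time': 0.1, 'joint_positions': array([-1.26357334e+00,  4.91512746e-01,  1.55938461e+00,  1.22423550e-05,
        1.09169220e+00, -1.05593958e-01]), 'dq': array([-1.91245110e-03, -1.24259211e-03, -9.02198178e-04, -5.54989641e-04,
       -1.22045707e-05,  1.83693111e-03]), 'joint_torque': array([ 2.85730915e-03, -6.13623190e+01, -2.58605361e+01,  6.94219116e-02,
        4.69951797e-02, -5.40285077e-05]), 'tcp_pos': array([ 0.25070758, -0.57228315,  0.21411316]), 'tool_rot': array([-4.96467195e-04,  9.78773752e-01,  2.04943147e-01, -4.47630661e-05]), 'contact_force': array([-0.36116173,  0.60752239,  0.15476666]), 'ft_torque': array([-0.00627561,  0.04560914,  0.03118787]), 'grasp_force': 0.0, 'width': 0.09525823185159735}
```

View pics/top0.png

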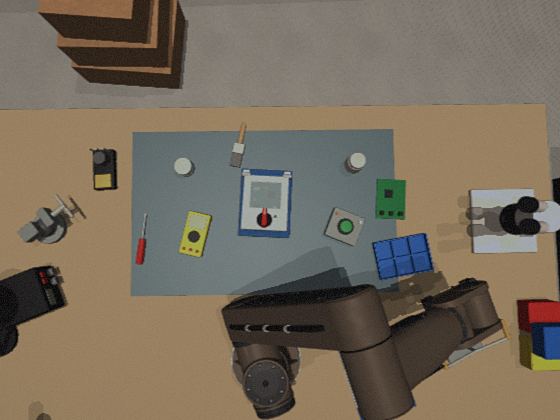

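View pics/scene0.png

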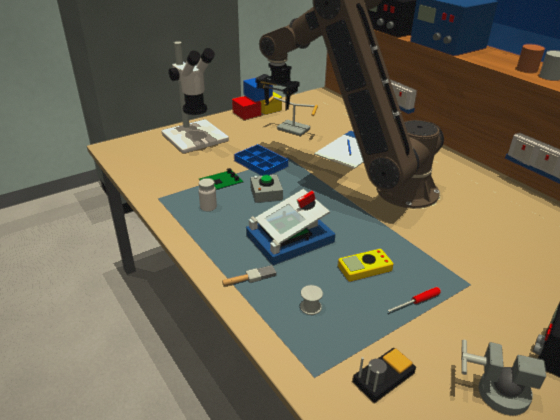

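Create h.py:
```python
import cv2,numpy as np
def P(c):
    return c["K"]@np.c_[cv2.Rodrigues(c["rvec"])[0],c["tvec"]]
def ray(c,uv,z):
    R=cv2.Rodrigues(c["rvec"])[0];o=-R.T@c["tvec"];d=R.T@np.linalg.inv(c["K"])@[*uv,1.]
    return o+d*(z-o[2])/d[2]
def proj(c,p): return cv2.projectPoints(np.float64(p).reshape(-1,1,3),c["rvec"],c["tvec"],c["K"],None)[0][:,0]
def tri(a,b,ua,ub):
    X=cv2.triangulatePoints(P(a),P(b),np.float64(ua).reshape(2,1),np.float64(ub).reshape(2,1))[:,0];return X[:3]/X[3]
def blob(img,lo,hi,box):
    h=cv2.cvtColor(img,cv2.COLOR_RGB2HSV);m=cv2.inRange(h,lo,hi)
    if lo[0]==0: m|=cv2.inRange(h,(170,lo[1],lo[2]),(180,255,255))
    z=np.zeros_like(m);x0,y0,x1,y1=box;z[y0:y1,x0:x1]=m[y0:y1,x0:x1];return z
def pts(m): y,x=np.nonzero(m);return np.c_[x,y].astype(np.float32)
```

Run:
```python
import pickle;from h import *
d=pickle.load(open("cam0.pkl","rb"));t,s=d["top"],d["scene"]
R=((0,130,60),(8,255,255));G=((45,100,40),(85,255,255));B=((100,120,40),(125,255,255))
rt=pts(blob(t["img"],*R,(235,195,295,240)));rs=pts(blob(s["img"],*R,(285,180,330,220)))
gt=pts(blob(t["img"],*G,(325,205,368,248)));gs=pts(blob(s["img"],*G,(248,165,285,195)))
for n,a,b in(("red",rt,rs),("grn",gt,gs)):
    print(n,len(a),len(b),a.mean(0),b.mean(0),tri(t,s,a.mean(0),b.mean(0)),cv2.minAreaRect(a),cv2.minAreaRect(b))
for z in(.055,.06,.065,.07,.075):print("btn",z,ray(t,gt.mean(0),z),ray(s,gs.mean(0),z))
b=pts(blob(t["img"],*B,(230,160,300,245)))
r=cv2.minAreaRect(b);print(r)
c=np.array([ray(t,p,.04) for p in cv2.boxPoints(r)]);print(c,c.mean(0))
for i in range(4):
    e=c[(i+1)%4]-c[i];print(np.linalg.norm(e),np.degrees(np.arctan2(e[1],e[0])))
m=cv2.resize(t["img"][155:250,225:375],None,fx=5,fy=5,interpolation=cv2.INTER_CUBIC);cv2.imwrite("pics/z.png",m[:,:,::-1])
```

```text
red 82 163 [263.7439  218.56097] [306.41104 199.     ] [ 0.51456732 -0.00166291  0.14490147] ((263.5, 217.0), (18.0, 5.0), 90.0) ((306.4999694824219, 198.99998474121094), (9.429903030395508, 18.582456588745117), 56.3099365234375)
grn 117 80 [345.6581  226.05983] [266.   178.65] [ 0.4858335  -0.29794158  0.06737566] ((345.5, 226.5), (11.0, 11.0), 90.0) ((266.0, 178.5), (7.0, 10.0), 90.0)
btn 0.055 [ 0.48681021 -0.30053804  0.055     ] [ 0.47406895 -0.31480385  0.055     ]
btn 0.06 [ 0.4866806 -0.2996927  0.06     ] [ 0.47862691 -0.30777232  0.06      ]
btn 0.065 [ 0.48655099 -0.29884737  0.065     ] [ 0.48318487 -0.30074079  0.065     ]
btn 0.07 [ 0.48642138 -0.29800203  0.07      ] [ 0.48774284 -0.29370926  0.07      ]
btn 0.075 [ 0.48629177 -0.29715669  0.075     ] [ 0.4923008  -0.28667774  0.075     ]
((265.08477783203125, 202.8042449951172), (50.58680725097656, 66.31715393066406), 2.8624050617218018)
[[ 0.46129619  0.09424021  0.04      ]
 [ 0.70722815  0.07985589  0.04      ]
 [ 0.69530328 -0.10828383  0.04      ]
 [ 0.44929227 -0.09165318  0.04      ]] [ 0.57827997 -0.00646023  0.04      ]
0.24635226861952528 -3.347359980881828
0.188517260784801 -93.62673157255435
0.2465724904540522 176.13261760173913
0.1862805560363224 86.30530126163237
```

View pics/z.png

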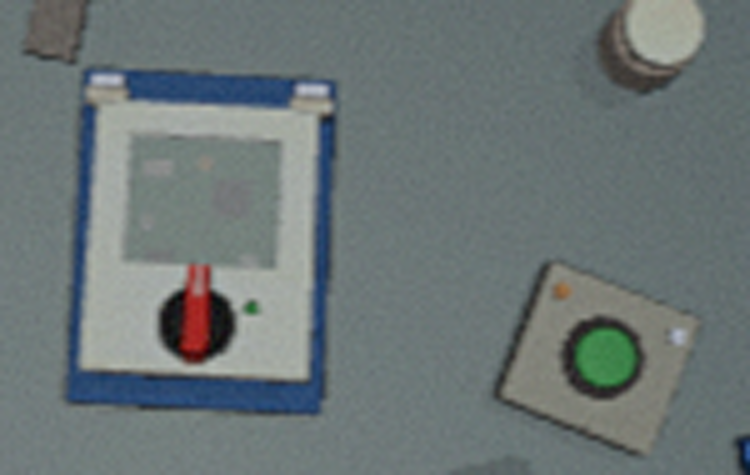

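Add to h.py:
```python
from scipy.spatial.transform import Rotation as Ro
J=np.array([.5783,-.0065,0]);YAW=-.0634
BTN=np.array([.4862,-.2980,.0685])
def knob(a,h,lock=0,spin=0):   # TCP h above cover mid-plane on the knob axis, tool down the normal
    W=Ro.from_euler('z',YAW);C=W*Ro.from_euler('y',a)
    p=J+W.apply([.1,0,.07])+C.apply([-.175,0,h])
    return p,C*Ro.from_euler('z',np.pi-lock)*Ro.from_euler('x',np.pi)
def delta(st,p,R):
    q=st["tool_rot"];T=Ro.from_quat([*q[1:],q[0]])
    return T.inv().apply(p-st["tcp_pos"]).round(4),(T.inv()*R).as_rotvec().round(4)
```

Run:
```python
from h import *;from rig import robot
s=robot.state();p,R=knob(.28,.089);print(p,R.as_matrix().round(3),delta(s,p,R))
```

```text
[ 0.53479853 -0.00373831  0.20389617] [[-0.959  0.063 -0.276]
 [ 0.061  0.998  0.018]
 [ 0.276  0.    -0.961]] (array([ 0.4883, -0.4068,  0.0107]), array([ 0.3722,  0.089 , -2.6424]))
```

Units first: shifts go in shares of 50 mm and turns go in shares of pi rad. So 0.035 m is 0.7, -0.029 m is -0.58.

Request:
{"api": "pendant", "payload": {
  "rows": [
    {"trans": [0.7, -0.58, -0.06], "finger_gap": 0.095},
    {"trans": [0.7, -0.58, -0.06], "finger_gap": 0.095},
    {"trans": [0.7, -0.58, -0.06], "finger_gap": 0.095},
    {"trans": [0.7, -0.58, -0.06], "finger_gap": 0.095},
    {"trans": [0.7, -0.58, -0.06], "finger_gap": 0.095},
    {"trans": [0.7, -0.58, -0.06], "finger_gap": 0.095},
    {"trans": [0.7, -0.58, -0.06], "finger_gap": 0.095},
    {"trans": [0.7, -0.58, -0.06], "finger_gap": 0.095},
    {"trans": [0.7, -0.58, -0.06], "finger_gap": 0.095},
    {"trans": [0.7, -0.58, -0.06], "finger_gap": 0.095},
    {"trans": [0.7, -0.58, 0], "finger_gap": 0.095},
    {"trans": [0.7, -0.58, 0], "finger_gap": 0.095}
  ]
}}

```text
time: 1.3
tcp_pos: [0.4963, -0.0834, 0.2447]
tool_rot: [0.0, 0.979, 0.205, 0.0]
contact_force: [0.6, 0.0, -0.7]
width: 0.0948
grasp_force: 0.0
```

Request:
{"api": "pendant", "payload": {
  "rows": [
    {"trans": [0.7, -0.58, 0], "finger_gap": 0.095},
    {"trans": [0.7, -0.58, 0], "finger_gap": 0.095},
    {"turn_vec": [0, 0, -0.0446], "finger_gap": 0.095},
    {"turn_vec": [0, 0, -0.0446], "finger_gap": 0.095},
    {"turn_vec": [0, 0, -0.0446], "finger_gap": 0.095},
    {"turn_vec": [0, 0, -0.0446], "finger_gap": 0.095},
    {"turn_vec": [0, 0, -0.0446], "finger_gap": 0.095},
    {"turn_vec": [0, 0, -0.0446], "finger_gap": 0.095},
    {"turn_vec": [0, 0, -0.0446], "finger_gap": 0.095},
    {"turn_vec": [0, 0, -0.0446], "finger_gap": 0.095},
    {"turn_vec": [0, 0, -0.0446], "finger_gap": 0.095},
    {"turn_vec": [0, 0, -0.0446], "finger_gap": 0.095}
  ]
}}

```text
time: 2.5
tcp_pos: [0.5366, -0.004, 0.2443]
tool_rot: [-0.0, 0.614, 0.789, -0.0]
contact_force: [0.2, -0.2, -0.4]
width: 0.0949
grasp_force: 0.0
```

Request:
{"api": "pendant", "payload": {
  "rows": [
    {"turn_vec": [0, 0, -0.0446], "finger_gap": 0.095},
    {"turn_vec": [0, 0, -0.0446], "finger_gap": 0.095},
    {"turn_vec": [0, 0, -0.0446], "finger_gap": 0.095},
    {"turn_vec": [0, 0, -0.0446], "finger_gap": 0.095},
    {"turn_vec": [0, 0, -0.0446], "finger_gap": 0.095},
    {"turn_vec": [0, 0, -0.0446], "finger_gap": 0.095},
    {"turn_vec": [0, 0, -0.0446], "finger_gap": 0.095},
    {"turn_vec": [0, 0, -0.0446], "finger_gap": 0.095},
    {"turn_vec": [0, 0, -0.0446], "finger_gap": 0.095},
    {"turn_vec": [0, 0.0446, 0], "finger_gap": 0.095},
    {"turn_vec": [0, 0.0446, 0], "finger_gap": 0.095},
    {"finger_gap": 0.095}
  ]
}}

```text
time: 3.7
tcp_pos: [0.5378, -0.0042, 0.2431]
tool_rot: [-0.142, 0.034, 0.989, 0.005]
contact_force: [-0.4, -0.5, -1.0]
width: 0.0954
grasp_force: 0.0
```

Run:
```python
from h import *;from rig import robot
s=robot.state();print(s["joint_positions"].round(3),s["time"],delta(s,*knob(.28,.089)))
```

```text
[-0.123  0.459  1.565 -0.015  1.402 -1.62 ] 3.7 (array([-0.0081,  0.0003,  0.0384]), array([ 0.0015, -0.0053, -0.0053]))
```

Scaled: 0.02 m is 0.4, 0.015 m is 0.3, -0.005 rad / 3.1416 = -0.0016.

Request:
{"api": "pendant", "payload": {
  "rows": [
    {"trans": [-0.08, 0, 0.4], "finger_gap": 0.095},
    {"trans": [-0.08, 0, 0.4], "turn_vec": [0, -0.0016, -0.0016], "finger_gap": 0.095},
    {"trans": [0, 0, 0.4], "finger_gap": 0.095},
    {"trans": [0, 0, 0.4], "finger_gap": 0.095},
    {"trans": [0, 0, 0.3], "finger_gap": 0.095},
    {"trans": [0, 0, 0.24], "finger_gap": 0.095},
    {"finger_gap": 0.095}
  ]
}}

```text
time: 4.4
tcp_pos: [0.5143, -0.0024, 0.1385]
tool_rot: [-0.137, 0.032, 0.99, 0.005]
contact_force: [-0.9, -0.2, 1.3]
width: 0.0949
grasp_force: 0.0
```

Run:
```python
from h import *;from rig import robot
s=robot.state();print(delta(s,*knob(.28,.019)))
for n in("scene",):
    c=robot.read_camera(n);m=cv2.resize(c["img"][130:260,220:370],None,fx=5,fy=4.6);cv2.imwrite("pics/a.png",m[:,:,::-1])
```

```text
(array([-0.0017,  0.    ,  0.0015]), array([ 0.0015,  0.0042, -0.0002]))
```

View pics/a.png

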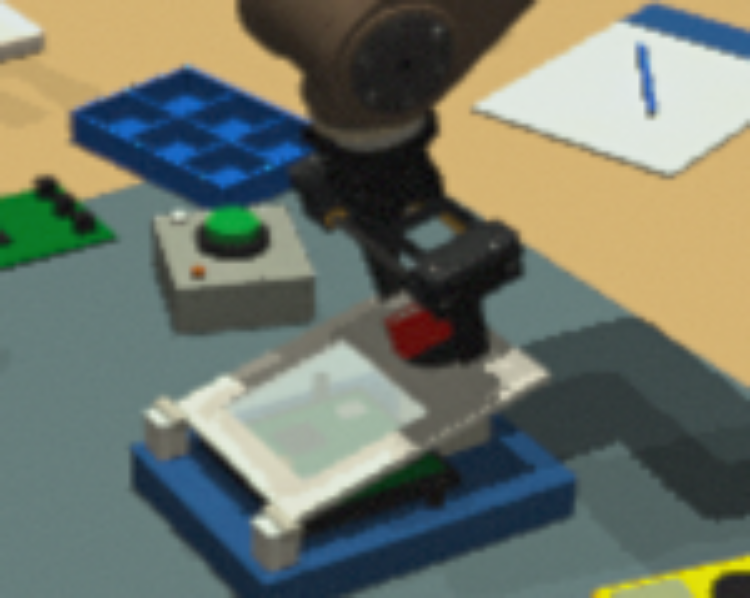

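The fingers straddle the red bar (crop about (420,330)), and the cover is still up. I'll close the gripper.

Scaled: -0.0015 m is -0.03, 0.001 m is 0.02, 0.004 rad / 3.1416 = 0.0013.

Request:
{"api": "pendant", "payload": {
  "rows": [
    {"trans": [-0.03, 0, 0.02], "turn_vec": [0, 0.0013, 0], "finger_gap": 0.04},
    {"finger_gap": 0.03},
    {"finger_gap": 0.02},
    {"finger_gap": 0.01},
    {"finger_gap": 0.01},
    {"finger_gap": 0.01},
    {"finger_gap": 0.01},
    {"finger_gap": 0.01}
  ]
}}

```text
time: 5.25
tcp_pos: [0.5164, -0.0026, 0.1381]
tool_rot: [-0.139, 0.032, 0.99, 0.005]
contact_force: [0.6, -0.5, 0.0]
width: 0.0362
grasp_force: 0.0
```

Run:
```python
from h import *;from rig import robot
s=robot.state();print(s["contact_force"],s["ft_torque"],delta(s,*knob(.28,.019)))
# level path in tool axes: 10 equal steps, each turned -0.028
a,A=knob(.28,.019);b,B=knob(.252,.019);print(A.inv().apply(b-a),(A.inv()*B).as_rotvec())
```

```text
[ 0.58616797 -0.50108826  0.00834736] [ 0.10049599 -0.30250424  0.01082092] (array([0.0004, 0.0001, 0.0017]), array([ 0.0014,  0.001 , -0.0002]))
[ 4.63334970e-04 -1.21579649e-18  4.90680727e-03] [-3.46956029e-18 -2.80000000e-02 -8.67390072e-18]
```

Request:
{"api": "pendant", "payload": {
  "rows": [
    {"finger_gap": 0.01},
    {"finger_gap": 0.01},
    {"finger_gap": 0.01},
    {"finger_gap": 0.01},
    {"finger_gap": 0.01},
    {"finger_gap": 0.01}
  ]
}}

```text
time: 5.85
tcp_pos: [0.5164, -0.0013, 0.1381]
tool_rot: [-0.139, 0.032, 0.99, 0.006]
contact_force: [2.9, 9.6, -0.1]
width: 0.0158
grasp_force: 30.0
```

Run:
```python
from h import *;from rig import robot
s=robot.state();print(s["contact_force"],s["ft_torque"],delta(s,*knob(.28,.019)))
```

```text
[ 2.86029008  9.57663948 -0.14960818] [ 1.59560693 -0.52804524 -0.50173437] (array([ 0.0004, -0.0013,  0.0017]), array([ 0.0037,  0.0012, -0.0002]))
```

Scaled: 0.0049 m is 0.098, 0.0013 m is 0.026, -0.028 rad / 3.1416 = -0.0089.

```bash
sed -i 's/-.0065,0\]/-.0052,0]/' h.py
```

Request:
{"api": "pendant", "payload": {
  "rows": [
    {"trans": [0, 0.026, 0], "finger_gap": 0.01},
    {"trans": [0.01, 0, 0.098], "turn_vec": [0, -0.0089, 0], "finger_gap": 0.01},
    {"trans": [0.01, 0, 0.098], "turn_vec": [0, -0.0089, 0], "finger_gap": 0.01},
    {"trans": [0.01, 0, 0.098], "turn_vec": [0, -0.0089, 0], "finger_gap": 0.01},
    {"trans": [0.01, 0, 0.098], "turn_vec": [0, -0.0089, 0], "finger_gap": 0.01},
    {"trans": [0.01, 0, 0.098], "turn_vec": [0, -0.0089, 0], "finger_gap": 0.01},
    {"finger_gap": 0.01}
  ]
}}

```text
time: 6.55
tcp_pos: [0.5086, -0.0006, 0.115]
tool_rot: [-0.069, 0.032, 0.997, 0.003]
contact_force: [2.0, 3.3, 4.8]
width: 0.0159
grasp_force: 30.0
```

Run:
```python
from h import *;from rig import robot
s=robot.state();print(s["contact_force"],s["ft_torque"],delta(s,*knob(.14,.019)),delta(s,*knob(0,.019)))
```

```text
[1.98830737 3.34398221 4.77056722] [ 0.5740069  -0.15954852 -0.05256382] (array([ 0.0005, -0.0001,  0.0018]), array([ 0.0016,  0.0022, -0.0004])) (array([ 0.0015, -0.0002,  0.0264]), array([ 0.0015, -0.1378, -0.0006]))
```

Scaled: 0.0049 m is 0.098, 0.002 m is 0.04, -0.028 rad / 3.1416 = -0.0089.

Request:
{"api": "pendant", "payload": {
  "rows": [
    {"trans": [0.01, 0.006, 0.098], "turn_vec": [0, -0.0089, 0], "finger_gap": 0.01},
    {"trans": [0.01, 0, 0.098], "turn_vec": [0, -0.0089, 0], "finger_gap": 0.01},
    {"trans": [0.01, 0, 0.098], "turn_vec": [0, -0.0089, 0], "finger_gap": 0.01},
    {"trans": [0.01, 0, 0.098], "turn_vec": [0, -0.0089, 0], "finger_gap": 0.01},
    {"trans": [0.01, 0, 0.098], "turn_vec": [0, -0.0089, 0], "finger_gap": 0.01},
    {"trans": [0, 0, 0.04], "finger_gap": 0.01},
    {"finger_gap": 0.01},
    {"finger_gap": 0.01}
  ]
}}

```text
time: 7.35
tcp_pos: [0.5041, -0.0002, 0.0901]
tool_rot: [0.0, 0.032, 0.999, 0.001]
contact_force: [-7.0, 1.5, 22.9]
width: 0.0159
grasp_force: 30.0
```

Run:
```python
from h import *;from rig import robot
s=robot.state();print(s["contact_force"],s["ft_torque"],delta(s,*knob(0,.019)))
```

```text
[-6.98996902  1.51972757 22.9131814 ] [0.27230949 1.06263465 0.02091547] (array([ 0.0007, -0.0002,  0.0011]), array([ 0.0011,  0.0007, -0.0004]))
```

Scaled: 0.0006 m is 0.012, 0.1 rad / 3.1416 = 0.0318.

Request:
{"api": "pendant", "payload": {
  "rows": [
    {"trans": [0.012, 0, 0], "turn_vec": [0, 0, 0.0318], "finger_gap": 0.01},
    {"turn_vec": [0, 0, 0.0318], "finger_gap": 0.01},
    {"turn_vec": [0, 0, 0.0318], "finger_gap": 0.01},
    {"turn_vec": [0, 0, 0.0318], "finger_gap": 0.01},
    {"turn_vec": [0, 0, 0.0318], "finger_gap": 0.01},
    {"turn_vec": [0, 0, 0.0318], "finger_gap": 0.01},
    {"finger_gap": 0.01}
  ]
}}

```text
time: 8.05
tcp_pos: [0.5038, -0.0008, 0.0901]
tool_rot: [0.001, 0.327, 0.945, 0.0]
contact_force: [-7.0, -4.6, 22.4]
width: 0.0155
grasp_force: 30.0
```

Run:
```python
from h import *;from rig import robot
s=robot.state();print(s["contact_force"],s["ft_torque"],delta(s,*knob(0,.019)),s["joint_positions"])
```

```text
[-6.99908433 -4.63236468 22.38377471] [-1.05091917  1.14714271 -0.04871793] (array([0.0005, 0.0001, 0.0011]), array([ 0.0007,  0.0011, -0.6036])) [-1.32977539e-01  4.97467418e-01  1.98081695e+00  6.44211413e-04
  6.62093585e-01 -1.03729212e+00]
```

Scaled: 0.1 rad / 3.1416 = 0.0318.

Request:
{"api": "pendant", "payload": {
  "rows": [
    {"turn_vec": [0, 0, 0.0318], "finger_gap": 0.01},
    {"turn_vec": [0, 0, 0.0318], "finger_gap": 0.01},
    {"turn_vec": [0, 0, 0.0318], "finger_gap": 0.01},
    {"turn_vec": [0, 0, 0.0318], "finger_gap": 0.01},
    {"turn_vec": [0, 0, 0.0318], "finger_gap": 0.01},
    {"turn_vec": [0, 0, 0.0318], "finger_gap": 0.01},
    {"turn_vec": [0, 0, 0.0064], "finger_gap": 0.01},
    {"finger_gap": 0.01}
  ]
}}

```text
time: 8.85
tcp_pos: [0.5033, -0.001, 0.0901]
tool_rot: [0.0, 0.598, 0.801, -0.0]
contact_force: [-8.2, -6.7, 22.8]
width: 0.0159
grasp_force: 30.1
```

Run:
```python
from h import *;from rig import robot
s=robot.state();print(s["contact_force"],s["ft_torque"],delta(s,*knob(0,.019)))
```

```text
[-8.2426735  -6.70633563 22.83016147] [-1.41549078  1.49717632  0.48596675] (array([0.0005, 0.0003, 0.0011]), array([-2.0000e-04,  3.0000e-04, -1.2196e+00]))
```

Scaled: -0.04 m is -0.8, -0.03 m is -0.6, -0.01 rad / 3.1416 = -0.0032.

Request:
{"api": "pendant", "payload": {
  "rows": [
    {"trans": [0, 0, -0.04], "turn_vec": [0, 0, -0.0032], "finger_gap": 0.01},
    {"trans": [0, 0, -0.02], "finger_gap": 0.03},
    {"finger_gap": 0.05},
    {"finger_gap": 0.05},
    {"finger_gap": 0.05},
    {"finger_gap": 0.05},
    {"trans": [0, 0, -0.4], "finger_gap": 0.05},
    {"trans": [0, 0, -0.6], "finger_gap": 0.05},
    {"trans": [0, 0, -0.8], "finger_gap": 0.05},
    {"trans": [0, 0, -0.8], "finger_gap": 0.05},
    {"trans": [0, 0, -0.8], "finger_gap": 0.0},
    {"finger_gap": 0}
  ]
}}

```text
time: 10.05
tcp_pos: [0.505, -0.0004, 0.2663]
tool_rot: [0.004, 0.595, 0.804, 0.003]
contact_force: [0.1, -0.2, -1.3]
width: 0.0391
grasp_force: 0.0
```

Run:
```python
from h import *;from rig import robot
s=robot.state();
for n in("scene",):
    c=robot.read_camera(n);m=cv2.resize(c["img"][130:260,220:370],None,fx=5,fy=4.6);cv2.imwrite("pics/b.png",m[:,:,::-1])
T=Ro.from_quat([*s["tool_rot"][1:],s["tool_rot"][0]])
print(s["width"],delta(s,BTN,T))
```

```text
0.039083382040308305 (array([-0.2786, -0.1068,  0.1975]), array([0., 0., 0.]))
```

View pics/b.png

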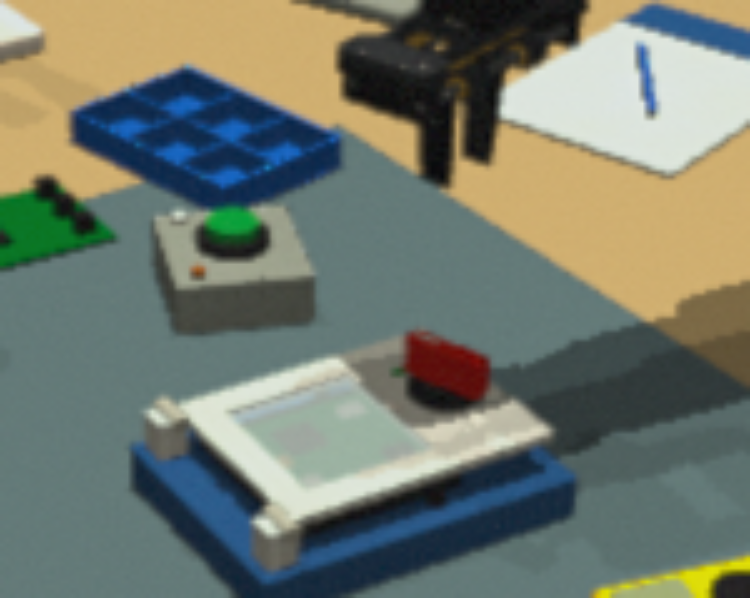

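The knob is turned (red bar at crop (447,365)) and the cover is down level. Next, the button.

Scaled: 0.04 m is 0.8, -0.035 m is -0.7.

Request:
{"api": "pendant", "payload": {
  "rows": [
    {"trans": [-0.7, -0.268, 0], "finger_gap": 0},
    {"trans": [-0.7, -0.268, 0], "finger_gap": 0},
    {"trans": [-0.7, -0.268, 0], "finger_gap": 0},
    {"trans": [-0.7, -0.268, 0], "finger_gap": 0},
    {"trans": [-0.7, -0.268, 0], "finger_gap": 0},
    {"trans": [-0.7, -0.268, 0], "finger_gap": 0},
    {"trans": [-0.7, -0.268, 0], "finger_gap": 0},
    {"trans": [-0.672, -0.26, 0], "finger_gap": 0},
    {"trans": [0, 0, 0.8], "finger_gap": 0},
    {"trans": [0, 0, 0.8], "finger_gap": 0},
    {"trans": [0, 0, 0.8], "finger_gap": 0},
    {"finger_gap": 0}
  ]
}}

```text
time: 11.3
tcp_pos: [0.4804, -0.2961, 0.1357]
tool_rot: [-0.005, 0.595, 0.804, 0.001]
contact_force: [-0.7, -0.9, 0.5]
width: 0.0004
grasp_force: 0.0
```

Run:
```python
from h import *;from rig import robot
s=robot.state();T=Ro.from_quat([*s["tool_rot"][1:],s["tool_rot"][0]])
print(s["width"],delta(s,BTN,T))
```

```text
0.00038562518861952387 (array([-0.0041,  0.0053,  0.0671]), array([0., 0., 0.]))
```

Scaled: 0.02 m is 0.4, 0.01 m is 0.2.

Request:
{"api": "pendant", "payload": {
  "rows": [
    {"trans": [-0.07, 0.07, 0.4], "finger_gap": 0},
    {"trans": [0, 0, 0.4], "finger_gap": 0},
    {"trans": [0, 0, 0.2], "finger_gap": 0},
    {"trans": [0, 0, 0.1], "finger_gap": 0},
    {"finger_gap": 0},
    {"finger_gap": 0}
  ]
}}

```text
time: 11.9
tcp_pos: [0.4876, -0.3003, 0.0871]
tool_rot: [0.001, 0.595, 0.804, 0.001]
contact_force: [0.5, 0.0, 0.3]
width: 0.0004
grasp_force: 0.0
```

Run:
```python
from h import *;from rig import robot
s=robot.state();T=Ro.from_quat([*s["tool_rot"][1:],s["tool_rot"][0]])
print(s["contact_force"],delta(s,BTN,T))
```

```text
[0.53296583 0.0182618  0.30286723] (array([ 0.0026, -0.0007,  0.0186]), array([0., 0., 0.]))
```

Scaled: 0.01 m is 0.2, 0.004 m is 0.08.

Request:
{"api": "pendant", "payload": {
  "rows": [
    {"trans": [0.04, 0, 0.2], "finger_gap": 0},
    {"trans": [0, 0, 0.08], "finger_gap": 0},
    {"trans": [0, 0, 0.04], "finger_gap": 0},
    {"trans": [0, 0, 0.04], "finger_gap": 0},
    {"trans": [0, 0, 0.04], "finger_gap": 0},
    {"finger_gap": 0},
    {"finger_gap": 0}
  ]
}}

```text
time: 12.6
tcp_pos: [0.4866, -0.298, 0.0663]
tool_rot: [-0.0, 0.595, 0.804, 0.001]
contact_force: [-0.3, 3.2, 4.3]
width: 0.0005
grasp_force: 2.4
```

Scaled: 0.002 m is 0.04, 0.001 m is 0.02.

Request:
{"api": "pendant", "payload": {
  "rows": [
    {"trans": [0, 0, 0.04], "finger_gap": 0},
    {"trans": [0, 0, 0.04], "finger_gap": 0},
    {"trans": [0, 0, 0.02], "finger_gap": 0},
    {"finger_gap": 0},
    {"finger_gap": 0}
  ]
}}

```text
time: 13.1
tcp_pos: [0.4869, -0.2982, 0.0654]
tool_rot: [0.001, 0.595, 0.804, 0.001]
contact_force: [-12.3, 10.8, 53.3]
width: 0.0004
grasp_force: 26.8
```

Scaled: -0.04 m is -0.8, -0.03 m is -0.6.

Request:
{"api": "pendant", "payload": {
  "rows": [
    {"trans": [0, 0, -0.1], "finger_gap": 0},
    {"trans": [0, 0, -0.4], "finger_gap": 0},
    {"trans": [0, 0, -0.8], "finger_gap": 0},
    {"trans": [0, 0, -0.8], "finger_gap": 0},
    {"trans": [0, 0, -0.6], "finger_gap": 0},
    {"finger_gap": 0},
    {"finger_gap": 0},
    {"finger_gap": 0}
  ]
}}

```text
time: 13.9
tcp_pos: [0.4862, -0.2981, 0.195]
tool_rot: [-0.001, 0.595, 0.804, 0.001]
contact_force: [0.7, 0.2, -0.4]
width: 0.0003
grasp_force: 0.0
```

Run:
```python
from h import *;from rig import robot
c=robot.read_camera("scene");m=cv2.resize(c["img"][130:260,220:370],None,fx=5,fy=4.6);cv2.imwrite("pics/c.png",m[:,:,::-1])
```

```text
(no output)
```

View pics/c.png

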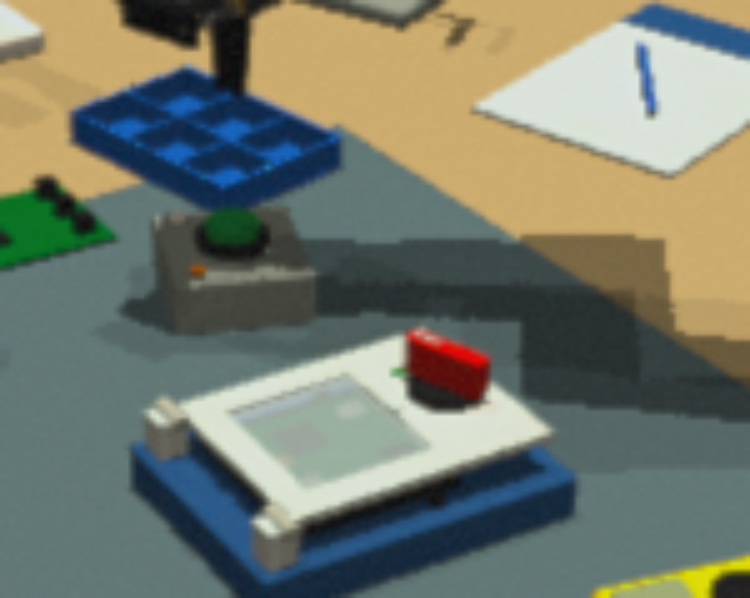

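The cover is level with the knob locked (crop (447,370)). The button is out again (232,228), and the gripper is clear of everything.

```bash
python3 -c "
from rig import robot
print(robot.hand_in())"
```

```text
the job is handed in; nothing more can be done
None
```

I pushed the cover down, locked it with the knob, pressed the start button fully in and released it, then handed the job in at about 14 s. The last picture shows the cover level and locked, but hand-in printed no verdict. The button press reached 53 N at the fingers against its stop.

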